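Light the copy table and hold the long exposure

ROBOT

A 6-joint arm with a two-finger parallel gripper is mounted at the origin on the work surface. World frame = base frame: x ahead of the robot, y to its left, z up, the work surface at z = 0. Lengths are in m, angles in rad, forces in N, time in s.
With the tool pointing down it reaches from about 0.35 to 0.875 m from the base axis. Payload 4.2 kg.
Tool frame: the origin (TCP) lies midway between the tips of the shut fingers; the grasp point (between the pads) lies 19 mm behind it; z points along the fingers, x is the direction in which the jaws open and shut, and the axes are right-handed (so a half turn about z gives the same grasp; the last joint's range is limited). The gripper opens to 85 mm and grips with 20 to 120 N. Pads are 22 mm wide; open, the fingers measure 114 mm over their backs; the gripper's body (76 mm by 85 mm) begins 54 mm behind the grasp point. The pads swing forward as they close: fully open they stand 13 mm farther back than shut.
Start: joints at [-1.02, 0.385, 0.008, 0, -1.194, -0.259], TCP at [0.18, -0.599, 0.231] pointing down, gripper open.
Joint ranges: [-3.14, 3.14], [-1.21, 2.06], [-1.07, 1.41], [-3.16, 2.05], [-2.99, -0.16], [-3.1, 3.1]. Speed limits (rad/s): [2.79, 2.79, 3.14, 3.14, 3.14, 3.14].

INTERFACE

Orientations are given as a unit quaternion [w, x, y, z].
In Python, from rig import observe, snapshot, finish_job, cut_out, pinpoint gives the robot as it stands.
- The arm moves only by the tool step_arm, never from a script. Its argument "targets" is a list that holds one entry, the list of rows, each a list of 7 numbers: the shift along the tool's x, y, z in cm, then the turn, a rotation vector about the tool's x, y, z in rad, then the opening, from 0 (shut) to 1 (fully open). In form: [[[dx, dy, dz, rx, ry, rz, fingers], ...]]. A call has exactly 5 rows; each row shifts and turns the pose as measured when the row begins, along the tool's axes as they then stand; what a row does not reach is not made up. A row lasts 1/8 s, in which the tool goes at most 62.5 mm and 10.7 degrees, less where a joint would pass 70% of its speed; a pose out of reach is approached as far as the arm can. A call is refused whole if a number of a shift passes 6.25 or a number of a turn 0.188, either way. A call with a gripper value outside its range is refused whole. The fingers move at their own pace and stop on an object; "squeeze" is the grip in N (left out, the last holds). Time passes only in rows, so rows that do not move let the fingers close, or fill a call up. It gives the time, the measured TCP pose, the force and the opening at its end, in the units of the state.
- observe(): the state, without advancing time (a new reading comes with each control period).
- snapshot(name): name is "side" or "top"; returns a dict with "img" (400x640x3 uint8, red, green, blue), "depth" (400x640 float32, m along the optical axis (not along the pixel's ray), 0 where there is no reading), "fov_y" (degrees; the focal length in pixels is half the picture's height over the tangent of half this angle, whatever the lens; pixels are square), "cx", "cy" (the principal point, pixels), "k1" (the pictures are not rectified: a ray, as slopes to the right and down, at radius r is drawn at 1 + k1 r^2 times it, then the intrinsics apply), "world_from_camera" (4x4, takes a point from camera to world coordinates). Camera axes: x right, y down, z forward; pixel columns grow to the right and rows downward; lengths in m; the calibration is good to about 2 mm. A picture is of the moment at which its call begins.
- finish_job(): hands the job in, once; it reports no verdict.
Trained networks look in the newest picture that a camera, given by its name, has taken for a name from the list of things; names that differ only in an ending like _2 or _b are one class to them, and where a whole thing is asked for, a point or a joint stands for the part that bears it (a point fixed in the world has none). Each returns a list of dicts, best first, with "confidence" (0 to 1); they miss things now and then, are a little off and sometimes report something else, mostly with a low value. They report only what shows in the picture. A call takes as long as a camera call. They do not tell look-alikes from the thing itself.
- cut_out(target, camera): "mask" (400x640 bool, what is visible of it) and "centre" ([column, row] in pixels, amid what is visible of it).
- pinpoint(target, camera): "centre" ([column, row] in pixels: a listed point, or the origin of a listed thing).
The state is a dict: "clock": time; "joint_pos": joint angles; "dq": joint speeds; "joint_efforts": joint torques, N m; "tcp_pos": TCP position; "tcp_rot": TCP orientation; "force": force on the tool from outside, world axes, zero at the start; "wrist_torque": the same for the moment, N m; "opening": opening from 0.0 (shut) to 1.0 (fully open).
Only numpy, scipy, OpenCV 4.12 (cv2) and the standard library are available. Lean on these libraries where they do the work, as an engineer would, in place of code of your own. Each camera call takes 0.05 s, during which the arm holds its last target.

TASK

Take a long exposure of the wooden fragment: on the black bar push the green mains key fully down, then the yellow lamp key fully down (both stay down), and only then press the orange button of the hand release fully down and keep it held; the program finishes while the fingers are still holding it down. Only touch and press: leave the release lying flat where it is, never touch the red or the blue key or their plates, and disturb nothing else on the table.

Things in the scene. Friction and masses are not known exactly. Their poses are not given: they have to be found in the camera images.
- bar: fixed black lamp control bar, 90 x 420 x 35 mm, the 420 mm along its own y; origin at the centre of its underside. On its top sit four fixed grey plates, 66 x 66 x 6 mm, 100 mm apart along y, in an order that differs from run to run; each carries one coloured key in its middle, standing 14 mm above the plate when up
- green_key (a joint): travel of the green key in m: 0 = up, 0.008 = fully down against its stop. It moves straight down against about 3 N of friction, has no spring and stays where it is left. Mains. Starts up (0 to 1 mm).
- green_key_top (a point): centre of the top face of the green key (round, 36 mm across); moves with the key. With the key up it is about 55 mm above the table
- yellow_key (a joint): travel of the yellow key in m: 0 = up, 0.008 = fully down against its stop. It moves straight down against about 3 N of friction, has no spring and stays where it is left. Lamps. Starts up (0 to 1 mm).
- yellow_key_top (a point): centre of the top face of the yellow key (square, 34 x 34 mm); moves with the key. With the key up it is about 55 mm above the table
- blue_key (a joint): travel of the blue key in m: 0 = up, 0.008 = fully down against its stop. It moves straight down against about 3 N of friction, has no spring and stays where it is left. Not to be touched. Starts down (7 to 8 mm).
- blue_key_top (a point): centre of the top face of the blue key (square, 34 x 34 mm); moves with the key. With the key up it is about 55 mm above the table
- red_key (a joint): travel of the red key in m: 0 = up, 0.008 = fully down against its stop. It moves straight down against about 3 N of friction, has no spring and stays where it is left. Not to be touched. Starts up (0).
- red_key_top (a point): centre of the top face of the red key (round, 36 mm across); moves with the key. With the key up it is about 55 mm above the table
- blue_module: the blue key's grey plate, 66 x 66 x 6 mm, fixed on the bar, with the key on it; origin at the centre of its underside, z up. Not to be touched
- red_module: the red key's grey plate, 66 x 66 x 6 mm, fixed on the bar, with the key on it; origin at the centre of its underside, z up. Not to be touched
- release: the camera's hand release: a loose grey handset, 110 mm (its x) x 46 mm (its y) x 24 mm high, 0.2 kg, lying flat on its rubber underside; origin at the centre of the underside. Its orange button is on the top face, 28 mm from the origin along its +x
- release_button (a joint): travel of the orange button in m: 0 = up, 0.005 = fully down. A spring pushes it back up: about 1.3 N starts it, about 4 N holds it fully down
- release_button_top (a point): centre of the top face of the orange button (round, 22 mm across, standing 8 mm above the handset's top, 32 mm above the table when up); moves with the button
- board: fixed grey board, 120 (x) x 140 (y) x 4 mm, on which the fragment lies; origin at the centre of its underside
- fragment: loose wooden fragment with a zigzag inlay, about 45 x 85 x 10 mm, lying on the board; the specimen; origin at the centre of its underside
- scalebar: loose black and grey photographic scale bar, 16 x 100 x 8 mm; origin at the centre of its underside, long along its y
- cap: loose black lens cap, disc 60 mm across, 12 mm high; origin at the centre of its underside
- jar: loose amber jar, 56 mm across, 75 mm high; origin at the centre of its underside
- tray: loose open cardboard tray, 70 x 110 x 30 mm; origin at the centre of its underside
- brush: loose brush lying along its x, about 200 mm long; origin on its underside
- cup: loose blue cup, 72 mm across, 80 mm high; origin at the centre of its underside
There are look-alikes about, which are no part of the job. There is more than one size of the release; the job needs the smallest.

How it is judged:
On the way, in this order (a step that is already met when the one before it is completed fails the run):
1. the green key is fully down (value of joint green_key above 0.0065 m), for 0.1 s.
2. then the yellow key is fully down (value of joint yellow_key above 0.0065 m), for 0.1 s.
3. then the orange button is held down by the fingers (value of joint release_button above 0.0035 m and contact force between the fingers and release above 1 N), for 0.2 s.
At the end, for the whole second after the job is handed in: Green, yellow and blue keys over 6.5 of 8 mm down, red key up (under 1 mm); fingers hold the orange button over 3.5 of 5 mm down with over 1 N; the release is flat (0.15 rad, 6 mm) and it and all other loose things are within 20 mm of their starts (all of step 3 and value of joint each of green_key, yellow_key, blue_key above 0.0065 m and value of joint red_key below 0.001 m and height (world z) of release below 0.006 m and angle between release's own z axis and vertical below 0.15 rad and distance of each of release, fragment, scalebar, cap, jar, tray, brush, cup from where it was at the start of the episode below 0.02 m); the arm keeps its last pose, push and grip.
It fails at once if the yellow key is pressed (over 3 mm) before the green key is down (value of joint yellow_key above 0.003 m and value of joint green_key below 0.0065 m).
It fails at once if the orange button is pressed (over 2.5 mm) before both the green and the yellow key are down (value of joint release_button above 0.0025 m and value of joint any of green_key, yellow_key below 0.0065 m).
It fails at once if the red or the blue key or its plate is touched (contact force between any of the fingers, the arm and red_module above 0.5 N or contact force between any of the fingers, the arm and blue_module above 0.5 N).
It fails at once if the release is lifted, tipped or pushed away (over 10 mm up, 0.3 rad, 20 mm) (height (world z) of release above 0.01 m or angle between release's own z axis and vertical above 0.3 rad or distance of release from where it was at the start of the episode above 0.02 m).
It fails at once if a bystander is moved by more than 20 mm (distance of any of fragment, scalebar, cap, jar, tray, brush, cup from where it was at the start of the episode above 0.02 m).
It also fails if it takes over 42 s, if anything falls off the work surface, if the arm or the gripper's body presses on something with over 40 N, if the wrist force passes 120 N, or if a joint passes its speed limit or range.

## Working session

There is one attempt and no reset: what is moved stays moved. The work goes in short steps, Python scripts to look and compute and a tool call to move; the robot and the scene stay as the last step left them, time stands still between calls to the robot, and variables do not carry over. Pictures are saved under pics/ and viewed, and the job is handed in when it is done.

Besides the shell and the picture viewer there is one more tool, called after "Emit:" as a command line: name --argument value ..., lists and objects as JSON in quotes. step_arm: Moves the arm, as the interface text tells. Its arguments: {"type":"object","properties":{"targets":{"type":"array","items":{"type":"array","items":{"type":"array","items":{"type":"number"}}}},"squeeze":{"type":"number"}},"required":["targets"]}

```bash
mkdir -p pics; cat > h.py <<'E'
import numpy as np, cv2
from rig import *
def K(s):
    f=200/np.tan(np.radians(s["fov_y"])/2); return f
def world(s,u,v,z=None,d=None):
    f=K(s); M=np.array([[f,0,s["cx"]],[0,f,s["cy"]],[0,0,1]])
    p=cv2.undistortPoints(np.array([[[u,v]]],float),M,np.array([s["k1"],0,0,0.]))[0,0]
    T=np.array(s["world_from_camera"]); r=T[:3,:3]@np.array([p[0],p[1],1]); o=T[:3,3]
    if z is not None: return o+r*(z-o[2])/r[2]
    if d is None: d=s["depth"][int(round(v)),int(round(u))]
    return o+r*d
def save(n,im,k=1): cv2.imwrite("pics/"+n,cv2.resize(im[:,:,::-1],None,fx=k,fy=k,interpolation=cv2.INTER_CUBIC))
E
python3 - <<'E'
from h import *
for c in("top","side"):
    s=snapshot(c); save(c+"0.png",s["img"],1.25)
    print(c,s["fov_y"],s["cx"],s["cy"],s["k1"],np.array(s["world_from_camera"]).round(3).tolist())
    for t,z in(("green_key_top",.055),("yellow_key_top",.055),("blue_key_top",.047),("red_key_top",.055),("release_button_top",.032),("release",0),("bar",0)):
        for r in pinpoint(t,c)[:4]:
            u,v=r["centre"]; print(t,round(r["confidence"],2),round(u),round(v),world(s,u,v,z).round(4),world(s,u,v).round(4))
print(observe())
E
```

```text
top 44.12922902158579 316.3899154422128 191.0426106264366 0.03911255793030981 [[-0.029, -0.981, 0.194, 0.286], [-1.0, 0.029, 0.001, 0.004], [-0.006, -0.194, -0.981, 1.244], [0.0, 0.0, 0.0, 1.0]]
green_key_top 0.56 356 114 [ 0.7158 -0.1012  0.055 ] [ 0.7109 -0.1     0.0686]
green_key_top 0.47 297 156 [0.6106 0.0508 0.055 ] [0.6104 0.0508 0.0558]
yellow_key_top 0.6 261 157 [0.612 0.14  0.055] [0.6113 0.1397 0.0577]
blue_key_top 0.71 376 158 [ 0.6013 -0.1471  0.047 ] [ 0.6019 -0.1474  0.0446]
blue_key_top 0.51 357 112 [ 0.7237 -0.1047  0.047 ] [ 0.7145 -0.1024  0.072 ]
red_key_top 0.69 339 157 [ 0.6054 -0.0536  0.055 ] [ 0.6046 -0.0535  0.0581]
release_button_top 0.56 392 225 [ 0.4345 -0.1792  0.032 ] [ 0.4345 -0.1792  0.032 ]
release_button_top 0.56 183 290 [0.2913 0.3316 0.032 ] [0.2912 0.3288 0.0422]
release_button_top 0.41 433 283 [ 0.292 -0.269  0.032] [ 0.292  -0.2661  0.0449]
release 0.95 390 241 [ 0.3985 -0.1747  0.    ] [ 0.3964 -0.1714  0.0226]
release 0.79 449 290 [ 0.2737 -0.3137  0.    ] [ 0.274  -0.3054  0.0324]
release 0.69 198 307 [0.2501 0.3042 0.    ] [0.2511 0.2954 0.
[... 1221 characters left out ...]
.5687 0.0299 0.0267]
{'clock': 0.8, 'joint_pos': array([-1.02040103e+00,  3.84678939e-01,  7.90317737e-03,  7.72082067e-06,
       -1.19402222e+00, -2.58596910e-01]), 'dq': array([-0.00023773,  0.00099464,  0.0012847 ,  0.00040317,  0.00010195,
       -0.00046038]), 'joint_efforts': array([-2.75937651e-05, -3.92026305e+01,  1.88608754e+01,  4.19056758e+00,
       -2.66325669e-04, -6.50172652e-06]), 'tcp_pos': array([ 0.17980815, -0.59854943,  0.23132719]), 'tcp_rot': array([-2.10153130e-06,  5.96792351e-01,  8.02395719e-01, -3.02518045e-06]), 'force': array([-0.30202264,  0.02823023, -0.0163973 ]), 'wrist_torque': array([ 0.01312896, -0.03663786, -0.01240285]), 'opening': 0.9992112256564175}
```

View pics/top0.png

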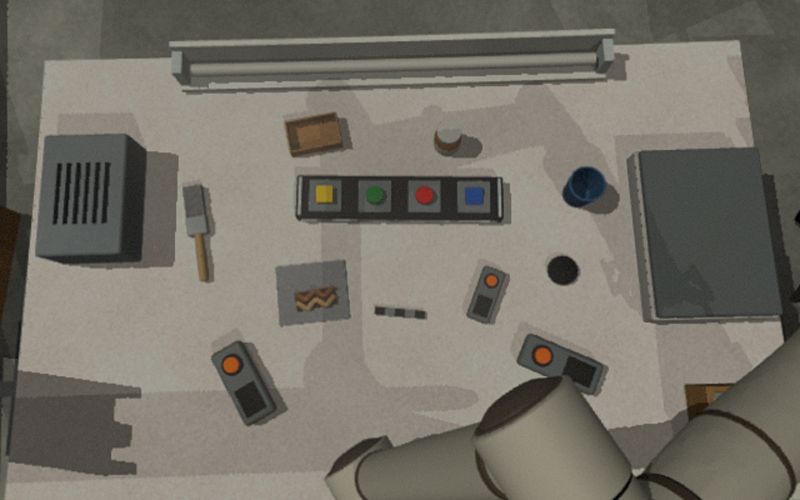

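View pics/side0.png

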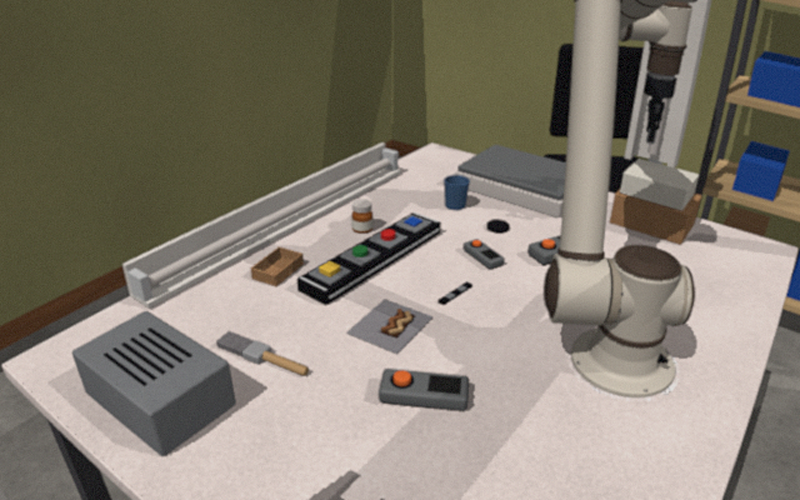

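```bash
python3 - <<'E'
from h import *
s=snapshot("top"); im=s["img"]
a=cv2.resize(im[90:190,230:420,::-1],None,fx=4,fy=4,interpolation=cv2.INTER_CUBIC);cv2.imwrite("pics/barcrop.png",a)
b=cv2.resize(im[200:320,350:470,::-1],None,fx=3.3,fy=3.3,interpolation=cv2.INTER_CUBIC)
c=cv2.resize(im[250:370,140:260,::-1],None,fx=3.3,fy=3.3,interpolation=cv2.INTER_CUBIC)
cv2.imwrite("pics/rel.png",np.hstack([b,c]))
hsv=cv2.cvtColor(im,cv2.COLOR_RGB2HSV)
for t in("release","green_key","yellow_key","red_key","blue_key","release_button"):
  for r in cut_out(t,"top")[:4]:
    m=r["mask"]; vs,us=np.nonzero(m)
    P=np.array([world(s,u,v) for u,v in zip(us,vs)])
    zt=np.percentile(P[:,2],80); Q=P[abs(P[:,2]-np.median(P[:,2]))<.006]
    (c0,wh,an)=cv2.minAreaRect(Q[:,:2].astype(np.float32))
    print(t,round(r["confidence"],2),np.round(r["centre"]),len(us),"z",np.percentile(P[:,2],[20,50,80,95]).round(4),"c",np.round(c0,4),np.round(wh,4),round(an,1), Q.mean(0).round(4))
E
```

```text
release 0.91 [389. 240.] 830 z [0.0207 0.0235 0.0263 0.0303] c [ 0.4094 -0.1705] [0.046  0.1089] 67.5 [ 0.4066 -0.1685  0.0235]
release 0.91 [447. 290.] 1717 z [0.0306 0.0332 0.0359 0.0441] c [ 0.2722 -0.3033] [0.1548 0.0639] 65.3 [ 0.2724 -0.3055  0.0331]
release 0.74 [195. 308.] 1810 z [0.0313 0.0339 0.0367 0.0437] c [0.2552 0.3072] [0.1526 0.0629] 29.2 [0.252  0.3041 0.0339]
release 0.7 [360. 108.] 507 z [0.0417 0.0719 0.0753 0.0774] c [ 0.7336 -0.1071] [0.0478 0.0471] 24.8 [ 0.7324 -0.1069  0.074 ]
green_key 0.49 [298. 155.] 182 z [0.0508 0.0534 0.0557 0.0579] c [0.6122 0.0459] [0.0336 0.0334] 36.7 [0.6119 0.0451 0.054 ]
green_key 0.23 [250. 240.] 419 z [0.0091 0.0126 0.0151 0.0175] c [0.4112 0.1694] [0.0358 0.0773] 11.2 [0.4117 0.1692 0.0124]
yellow_key 0.67 [156. 175.] 1001 z [0.015  0.0182 0.0206 0.0231] c [0.5543 0.4075] [0.2016 0.0421] 9.0 [0.5707 0.409  0.0183]
yellow_key 0.56 [258. 156.] 192 z [0.0518 0.054  0.056  0.0583] c [0.616  0.1446] [0.0333 0.0331] 0.9 [0.6158 0.1447 0.054 ]
red_key 0.7 [341. 154.] 178 z [0.0512 0.0544 0.0563 0.058 ] c [ 0.6085 -0.0544] [0.0337 0.0344] 75.6 [ 0.6084 -0.0546  0.0544]
blue_key 0.59 [299. 155.] 178 z [0.051  0.0534 0.0559 0.0579] c [0.6122 0.0459] [0.0336 0.0334] 36.7 [0.612  0.0452 0.054 ]
blue_key 0.45 [339. 160.] 663 z [0.0388 0.0415 0.052  0.0565] c [ 0.6086 -0.0541] [0.0656 0.0657] 87.7 [ 0.6061 -0.0542  0.0406]
release_button 0.69 [318. 249.] 255 z [0.0053 0.0076 0.0098 0.0117] c [0.38  0.002] [0.0981 0.0164] 83.2 [0.3796 0.0026 0.0076]
release_button 0.6 [430. 286.] 99 z [0.0423 0.0447 0.0463 0.0476] c [ 0.2893 -0.2652] [0.0242 0.0234] 88.6 [ 0.2889 -0.2656  0.0444]
```

View pics/rel.png

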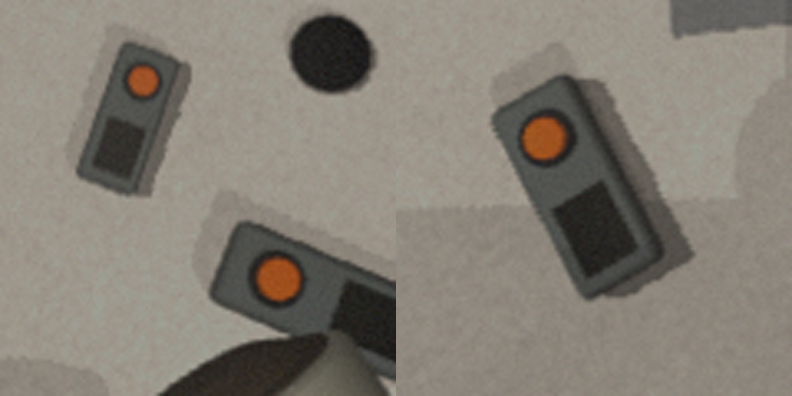

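View pics/barcrop.png

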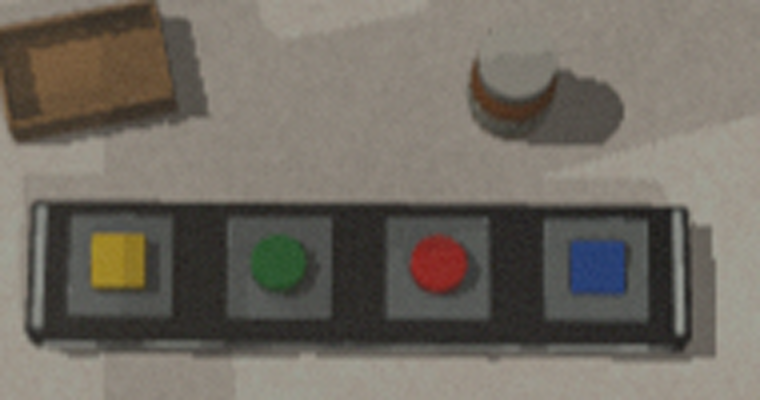

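```bash
python3 - <<'E'
from h import *
for c in("top","side"):
  s=snapshot(c); hsv=cv2.cvtColor(s["img"],cv2.COLOR_RGB2HSV)
  for n,lo,hi,zz in(("green",45,80,.05),("yellow",20,32,.05),("red",0,5,.05),("orange",5,14,.028),("blue",105,125,.042)):
    m=((hsv[...,0]>=lo)&(hsv[...,0]<=hi)&(hsv[...,1]>130)&(hsv[...,2]>70)).astype(np.uint8)
    k,l,st,ce=cv2.connectedComponentsWithStats(m)
    for i in range(1,k):
      if st[i,4]<20 : continue
      vs,us=np.nonzero(l==i); P=np.array([world(s,u,v) for u,v in zip(us,vs)])
      Q=P[(P[:,2]>zz)&(P[:,2]<zz+.012)]
      if len(Q)<15 or len(Q)<.5*len(P): continue
      r=cv2.minAreaRect(Q[:,:2].astype(np.float32))
      print(c,n,ce[i].round(1),st[i,4],Q.mean(0).round(4),np.median(Q[:,2]).round(4),np.round(r[0],4),np.round(r[1],4),round(r[2],1))
E
```

```text
top yellow [259. 155.] 170 [0.6168 0.1458 0.0544] 0.0542 [0.6168 0.1457] [0.0306 0.0328] 88.4
top red [339.3 155.5] 155 [ 0.6089 -0.0542  0.0547] 0.0548 [ 0.6094 -0.0549] [0.0325 0.0344] 88.0
top orange [393.1 224. ] 68 [ 0.4355 -0.1811  0.0317] 0.0314 [ 0.4357 -0.1813] [0.0189 0.0194] 42.7
top blue [379.  156.5] 156 [ 0.6057 -0.1538  0.0468] 0.0466 [ 0.6056 -0.1538] [0.0312 0.0298] 87.6
side green [287.5 200.2] 73 [0.6086 0.0461 0.0533] 0.0534 [0.6089 0.0446] [0.0285 0.0342] 39.7
side yellow [263.3 214.4] 144 [0.6126 0.1447 0.0539] 0.0538 [0.6131 0.1428] [0.0386 0.035 ] 86.4
side red [310.2 187.2] 85 [ 0.6051 -0.0533  0.0542] 0.0543 [ 0.606  -0.0545] [0.0298 0.0405] 9.6
side orange [380.7 194.2] 32 [ 0.4329 -0.181   0.0315] 0.0314 [ 0.4337 -0.1807] [0.0173 0.0192] 63.2
side blue [329.9 176.7] 62 [ 0.6021 -0.1524  0.0468] 0.0468 [ 0.6033 -0.1522] [0.0372 0.0333] 86.9
```

The release meant is the one at px (393,224): 46 x 109 mm, top at 24 mm. The two at (430,286) and (183,290) are about 63 x 153 mm. On the bar, from left to right: yellow (259,155), green (298,155), red (339,155), blue (379,156). I'll move to above green at the current height with the fingers shut.

Emit:
step_arm --targets '[[[3.3,4.0,0,0,0,0,0],[3.3,4.0,0,0,0,0,0],[3.3,4.0,0,0,0,0,0],[3.3,4.0,0,0,0,0,0],[3.3,4.0,0,0,0,0,0]]]' --squeeze 60

```text
clock: 1.88
tcp_pos: [0.3266, -0.3803, 0.2305]
tcp_rot: [0.001, 0.6, 0.8, -0.0]
force: [-0.0, 0.3, -0.0]
opening: 0.002
```

Emit:
step_arm --targets '[[[3.3,4.0,0,0,0,0,0],[3.3,4.0,0,0,0,0,0],[3.3,4.0,0,0,0,0,0],[3.3,4.0,0,0,0,0,0],[3.3,4.0,0,0,0,0,0]]]'

```text
clock: 2.5
tcp_pos: [0.4763, -0.1581, 0.2324]
tcp_rot: [0.003, 0.599, 0.801, 0.0]
force: [0.3, -0.4, -0.4]
opening: -0.0
```

```bash
cat >> h.py <<'E'
from scipy.spatial.transform import Rotation as Ro
def to(p):
    o=observe(); q=np.array(o["tcp_rot"]); R=Ro.from_quat(q[[1,2,3,0]]).as_matrix()
    up=Ro.align_vectors([[0,0,-1]],[R[:,2]])[0].as_rotvec()
    print("t",o["clock"],"tcp",np.round(o["tcp_pos"],4),"xax",R[:,0].round(3),"tilt fix tool",(R.T@up).round(4),"F",np.round(o["force"],2),"op",round(o["opening"],3))
    print("shift cm",(R.T@(np.array(p)-o["tcp_pos"])*100).round(2))
E
python3 -c "
from h import *
to([.6115,.0455,.12])"
```

```text
t 2.5 tcp [ 0.4763 -0.1581  0.2324] xax [-0.282  0.959 -0.004] tilt fix tool [ 0.0041  0.0042 -0.    ] F [ 0.32 -0.4  -0.39] op -0.0
shift cm [15.77 18.66 11.25]
```

Emit:
step_arm --targets '[[[3.4,4.0,0,0,0,0,0],[3.4,4.0,0,0,0,0,0],[3.4,4.0,0,0,0,0,0],[3.4,4.0,1.0,0,0,0,0],[3.0,3.5,2.0,0,0,0,0]]]'

```text
clock: 3.12
tcp_pos: [0.6223, 0.0648, 0.2056]
tcp_rot: [0.006, 0.598, 0.801, 0.003]
force: [0.4, -0.2, 0.0]
opening: 0.001
```

```bash
python3 -c "
from h import *
to([.6115,.0455,.08])"
```

```text
t 3.125 tcp [0.6223 0.0648 0.2056] xax [-0.284  0.959 -0.006] tilt fix tool [0.0119 0.0056 0.    ] F [ 0.4  -0.21  0.03] op 0.001
shift cm [-1.48 -1.73 12.54]
```

Emit:
step_arm --targets '[[[-0.8,-0.9,2,0.012,0.006,0,0],[-0.8,-0.9,3,0,0,0,0],[0,0,3.5,0,0,0,0],[0,0,3,0,0,0,0],[0,0,0,0,0,0,0]]]'

```text
clock: 3.75
tcp_pos: [0.6088, 0.0447, 0.0848]
tcp_rot: [-0.002, 0.597, 0.802, -0.002]
force: [0.0, -0.6, 1.6]
opening: 0.002
```

```bash
python3 - <<'E'
from h import *
to([.6115,.0455,.06])
s=snapshot("side");save("s1.png",s["img"][140:280,200:400],4)
E
```

```text
t 3.75 tcp [0.6088 0.0447 0.0848] xax [-0.286  0.958  0.001] tilt fix tool [-0.0043 -0.0006 -0.    ] F [ 0.03 -0.62  1.59] op 0.002
shift cm [-0.    0.3   2.48]
```

View pics/s1.png

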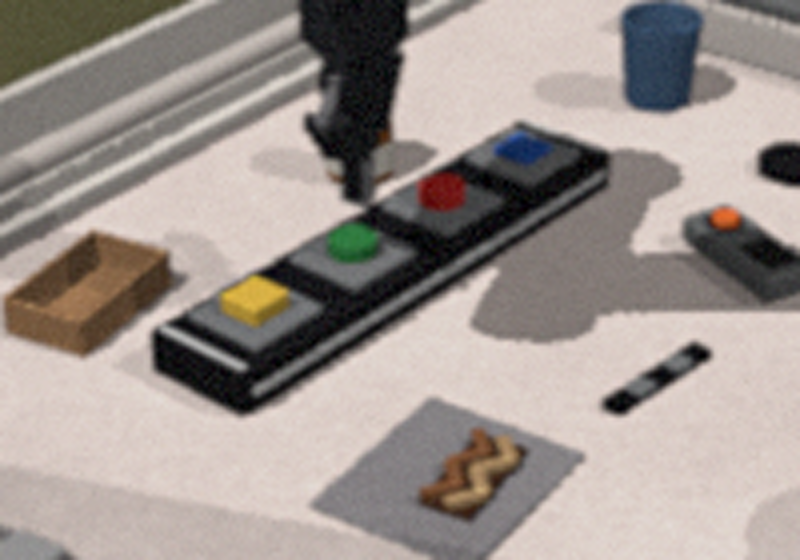

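The fingertips hang above green (crop (360,195) over the key at (352,240)). I'll press down.

Emit:
step_arm --targets '[[[0,0.2,1.5,0,0,0,0],[0,0.1,0.8,0,0,0,0],[0,0,0.5,0,0,0,0],[0,0,0.4,0,0,0,0],[0,0,0.3,0,0,0,0]]]'

```text
clock: 4.42
tcp_pos: [0.6159, 0.0462, 0.0538]
tcp_rot: [0.002, 0.597, 0.802, 0.003]
force: [-1.1, -0.7, 3.0]
opening: -0.003
```

```bash
python3 - <<'E'
from h import *
to([.6115,.0455,.046])
E
```

```text
t 4.425 tcp [0.6159 0.0462 0.0538] xax [-0.287  0.958 -0.   ] tilt fix tool [0.0072 0.0003 0.    ] F [-1.12 -0.74  3.03] op -0.003
shift cm [ 0.06 -0.45  0.77]
```

Emit:
step_arm --targets '[[[0,-0.2,0.3,0,0,0,0],[0,0,0.4,0,0,0,0],[0,0,0.4,0,0,0,0],[0,0,0.4,0,0,0,0],[0,0,0.4,0,0,0,0]]]'

```text
clock: 5.05
tcp_pos: [0.6159, 0.0462, 0.0467]
tcp_rot: [0.005, 0.595, 0.804, 0.004]
force: [-8.6, 1.0, 22.2]
opening: 0.004
```

```bash
python3 - <<'E'
from h import *
to([.6115,.0455,.046])
E
```

```text
t 5.05 tcp [0.6159 0.0462 0.0467] xax [-0.293  0.956 -0.004] tilt fix tool [0.0118 0.0039 0.    ] F [-8.59  1.04 22.22] op 0.004
shift cm [ 0.06 -0.44  0.06]
```

The force of 22 N at z 0.0467 means green is on its stop. I'll lift and check before moving on.

Emit:
step_arm --targets '[[[0,0,-2,0.012,0.004,0,0],[0,0,-2,0,0,0,0],[3.2,0.9,-1,0,0,0,0],[3.2,0.9,0,0,0,0,0],[2.8,0.8,0,0,0,0,0]]]'

```text
clock: 5.68
tcp_pos: [0.611, 0.1415, 0.0968]
tcp_rot: [-0.002, 0.597, 0.802, -0.002]
force: [-0.3, -0.9, 0.2]
opening: 0.003
```

```bash
python3 - <<'E'
from h import *
to([.615,.145,.06])
s=snapshot("side");save("s2.png",s["img"][140:280,200:400],4)
t=snapshot("top")
for s,c in((s,"side"),(t,"top")):
  hsv=cv2.cvtColor(s["img"],cv2.COLOR_RGB2HSV)
  for n,lo,hi in(("green",45,80),("yellow",20,32),("red",0,5),("blue",105,125)):
    m=((hsv[...,0]>=lo)&(hsv[...,0]<=hi)&(hsv[...,1]>110)&(hsv[...,2]>50))
    P=np.array([world(s,u,v) for v,u in zip(*np.nonzero(m))])
    P=P[(P[:,2]>.043)&(P[:,2]<.06)&(abs(P[:,0]-.61)<.05)&(abs(P[:,1])<.2)] if len(P) else P
    if len(P):print(c,n,len(P),np.median(P,0).round(4))
E
```

```text
t 5.675 tcp [0.611  0.1415 0.0968] xax [-0.287  0.958  0.002] tilt fix tool [-0.0054 -0.0015  0.    ] F [-0.3  -0.91  0.18] op 0.003
shift cm [0.22 0.5  3.67]
side green 55 [0.6093 0.0454 0.0463]
side yellow 132 [0.6101 0.1475 0.0531]
side red 71 [ 0.6055 -0.0515  0.0538]
side blue 61 [ 0.6024 -0.1533  0.0471]
top green 33 [0.6235 0.0487 0.0456]
top yellow 105 [0.6089 0.1383 0.0544]
top red 151 [ 0.6083 -0.0539  0.0543]
top blue 151 [ 0.606  -0.1536  0.0469]
```

View pics/s2.png

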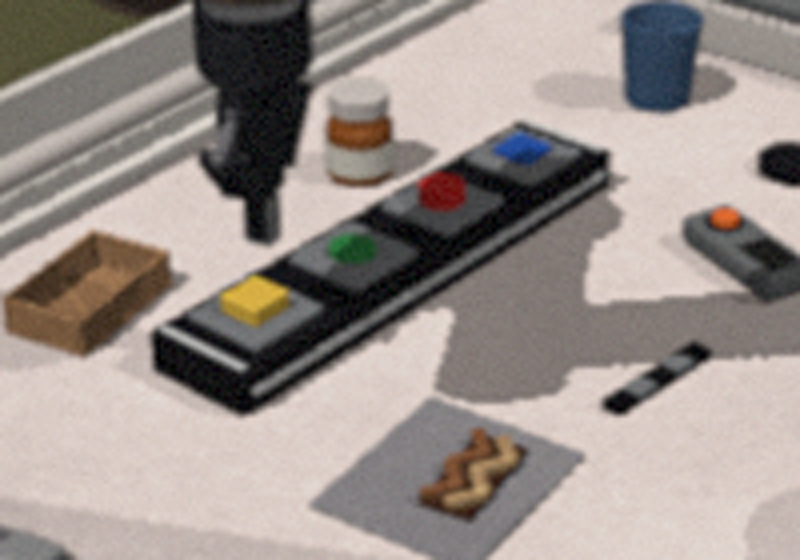

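Green now sits at 46 mm against 54 before, so it is fully down. The tip is above yellow (crop (263,235) over (255,298)). I'll press yellow next.

Emit:
step_arm --targets '[[[0.2,0.2,2.0,0,0,0,0],[0,0.1,1.2,0,0,0,0],[0,0,0.8,0,0,0,0],[0,0,0.5,0,0,0,0],[0,0,0.4,0,0,0,0]]]'

```text
clock: 6.4
tcp_pos: [0.6129, 0.1445, 0.0468]
tcp_rot: [-0.002, 0.596, 0.803, -0.002]
force: [-7.8, 2.1, 21.3]
opening: 0.001
```

```bash
python3 - <<'E'
from h import *
to([.614,.145,.046])
E
```

```text
t 6.4 tcp [0.6129 0.1445 0.0468] xax [-0.29   0.957  0.001] tilt fix tool [-0.0059 -0.0014  0.    ] F [-7.75  2.1  21.3 ] op 0.001
shift cm [0.02 0.12 0.07]
```

Emit:
step_arm --targets '[[[0,0,0.1,0,0,0,0],[0,0,-2,0,0,0,0],[0,0,-4,0,0,0,0],[0,0,-4,0,0,0,0],[-2,-2,-1,0,0,0,0]]]'

```text
clock: 7.02
tcp_pos: [0.6001, 0.1189, 0.1592]
tcp_rot: [-0.002, 0.595, 0.803, -0.003]
force: [0.7, -0.2, -1.2]
opening: -0.002
```

```bash
python3 - <<'E'
from h import *
to([.434,-.181,.12])
s=snapshot("side")
t=snapshot("top")
for s,c in((s,"side"),(t,"top")):
  hsv=cv2.cvtColor(s["img"],cv2.COLOR_RGB2HSV)
  for n,lo,hi in(("green",45,80),("yellow",20,32),("red",0,5),("blue",105,125)):
    m=((hsv[...,0]>=lo)&(hsv[...,0]<=hi)&(hsv[...,1]>110)&(hsv[...,2]>50))
    P=np.array([world(s,u,v) for v,u in zip(*np.nonzero(m))])
    P=P[(P[:,2]>.043)&(P[:,2]<.06)&(abs(P[:,0]-.61)<.05)&(abs(P[:,1])<.2)] if len(P) else P
    if len(P):print(c,n,len(P),np.median(P,0).round(4))
E
```

```text
t 7.025 tcp [0.6001 0.1189 0.1592] xax [-0.291  0.957  0.   ] tilt fix tool [-0.0077 -0.0001 -0.    ] F [ 0.74 -0.16 -1.19] op -0.002
shift cm [-23.86 -24.58   4.11]
side green 57 [0.6081 0.0479 0.0471]
side yellow 96 [0.6132 0.1453 0.0462]
side red 78 [ 0.6043 -0.0511  0.0537]
side blue 59 [ 0.6042 -0.1541  0.0472]
top green 125 [0.6132 0.0461 0.0469]
top yellow 111 [0.6104 0.1467 0.0464]
top red 153 [ 0.6094 -0.0539  0.0545]
top blue 150 [ 0.6049 -0.1541  0.0468]
```

Yellow is down at 46 mm and green is still down. Next is the release.

Emit:
step_arm --targets '[[[-4,-4.1,0,-0.007,0,0,0],[-4,-4.1,0,0,0,0,0],[-4,-4.1,0,0,0,0,0],[-4,-4.1,0,0,0,0,0],[-3.5,-3.6,0,0,0,0,0]]]'

```text
clock: 7.75
tcp_pos: [0.46, -0.1325, 0.1573]
tcp_rot: [-0.001, 0.595, 0.804, -0.002]
force: [1.0, -1.1, 0.7]
opening: -0.0
```

```bash
python3 - <<'E'
from h import *
to([.434,-.181,.06])
E
```

```text
t 7.75 tcp [ 0.46   -0.1325  0.1573] xax [-0.292  0.956 -0.   ] tilt fix tool [-0.0042  0.0003  0.    ] F [ 1.03 -1.15  0.69] op -0.0
shift cm [-3.87 -3.86  9.74]
```

Emit:
step_arm --targets '[[[-2.5,-2.5,0,0,0,0,0],[-1,-1,2,0,0,0,0],[0,0,3,0,0,0,0],[0,0,3,0,0,0,0],[0,0,0,0,0,0,0]]]'

```text
clock: 8.38
tcp_pos: [0.4333, -0.1812, 0.0751]
tcp_rot: [-0.001, 0.598, 0.802, -0.002]
force: [0.0, 0.3, 0.4]
opening: 0.002
```

```bash
python3 - <<'E'
from h import *
to([.434,-.181,.036])
s=snapshot("side");save("s3.png",s["img"][130:270,300:500],4)
E
```

```text
t 8.375 tcp [ 0.4333 -0.1812  0.0751] xax [-0.285  0.959 -0.001] tilt fix tool [-0.0039  0.001  -0.    ] F [0.02 0.3  0.42] op 0.002
shift cm [0.   0.08 3.9 ]
```

View pics/s3.png

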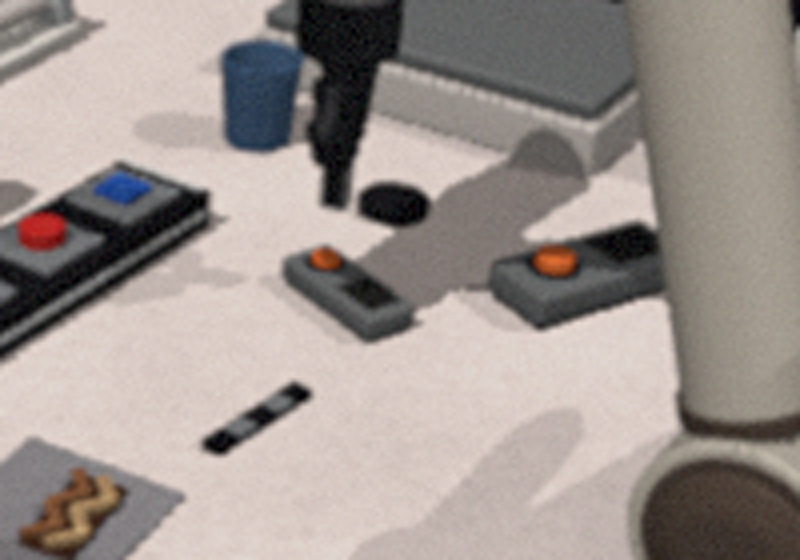

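Emit:
step_arm --targets '[[[0,0.1,2.5,0,0,0,0],[0,0,1.2,0,0,0,0],[0,0,0.4,0,0,0,0],[0,0,0.3,0,0,0,0],[0,0,0.2,0,0,0,0]]]'

```text
clock: 9.05
tcp_pos: [0.441, -0.1815, 0.0343]
tcp_rot: [0.006, 0.597, 0.802, 0.002]
force: [0.6, 0.2, 0.1]
opening: 0.001
```

```bash
python3 - <<'E'
from h import *
to([.434,-.181,.027])
E
```

```text
t 9.05 tcp [ 0.441  -0.1815  0.0343] xax [-0.288  0.958 -0.008] tilt fix tool [ 0.0096  0.0076 -0.    ] F [0.64 0.24 0.1 ] op 0.001
shift cm [ 0.26 -0.67  0.72]
```

The tip drifted 7 mm in x without touching anything, so I'll correct it before pressing.

Emit:
step_arm --targets '[[[0.2,-0.6,0,0.009,0.007,0,0],[0,0,0,0,0,0,0],[0,0,0,0,0,0,0],[0,0,0,0,0,0,0],[0,0,0,0,0,0,0]]]'

```text
clock: 9.68
tcp_pos: [0.4347, -0.1814, 0.0351]
tcp_rot: [0.001, 0.597, 0.802, 0.0]
force: [0.1, -0.3, -0.0]
opening: 0.001
```

```bash
python3 - <<'E'
from h import *
to([.434,-.181,.027])
E
```

```text
t 9.675 tcp [ 0.4347 -0.1814  0.0351] xax [-0.288  0.958 -0.001] tilt fix tool [0.0016 0.0008 0.    ] F [ 0.08 -0.26 -0.  ] op 0.001
shift cm [ 0.06 -0.06  0.81]
```

Emit:
step_arm --targets '[[[0,-0.1,0.25,0,0,0,0],[0,0,0.2,0,0,0,0],[0,0,0.2,0,0,0,0],[0,0,0.2,0,0,0,0],[0,0,0.2,0,0,0,0]]]'

```text
clock: 10.3
tcp_pos: [0.434, -0.1819, 0.0265]
tcp_rot: [0.001, 0.596, 0.803, -0.0]
force: [-6.6, 4.8, 28.9]
opening: 0.002
```

```bash
python3 - <<'E'
from h import *
to([.434,-.181,.027])
E
```

```text
t 10.3 tcp [ 0.434  -0.1819  0.0265] xax [-0.29   0.957 -0.002] tilt fix tool [0.0006 0.0015 0.    ] F [-6.62  4.79 28.9 ] op 0.002
shift cm [ 0.08  0.03 -0.05]
```

Button is at its stop (29 N). I'll ease to a moderate push and let it settle.

Emit:
step_arm --targets '[[[0,0,0.12,0,0,0,0],[0,0,0.12,0,0,0,0],[0,0,0.12,0,0,0,0],[0,0,0.12,0,0,0,0],[0,0,0.12,0,0,0,0]]]'

```text
clock: 10.92
tcp_pos: [0.4339, -0.1818, 0.0269]
tcp_rot: [0.001, 0.595, 0.804, -0.001]
force: [-3.8, 1.7, 14.0]
opening: 0.002
```

```bash
python3 - <<'E'
from h import *
to([.434,-.181,.027])
s=snapshot("side");save("s4.png",s["img"],1.25)
s=snapshot("top");save("t4.png",s["img"],1.25)
for r in cut_out("release","top")[:4]: print(r["confidence"],r["centre"])
for i in range(20): snapshot("side")
to([.434,-.181,.027])
E
```

```text
t 10.925 tcp [ 0.4339 -0.1818  0.0269] xax [-0.293  0.956 -0.003] tilt fix tool [0.0006 0.003  0.    ] F [-3.78  1.7  14.  ] op 0.002
shift cm [ 0.07  0.04 -0.01]
0.86 [449.5, 292.6]
0.79 [385.2, 249.3]
0.68 [185.8, 291.9]
0.56 [260.3, 158.9]
t 12.075 tcp [ 0.4339 -0.1818  0.0269] xax [-0.293  0.956 -0.003] tilt fix tool [ 0.0006  0.003  -0.    ] F [-3.83  1.89 13.17] op -0.001
shift cm [ 0.07  0.04 -0.01]
```

View pics/s4.png

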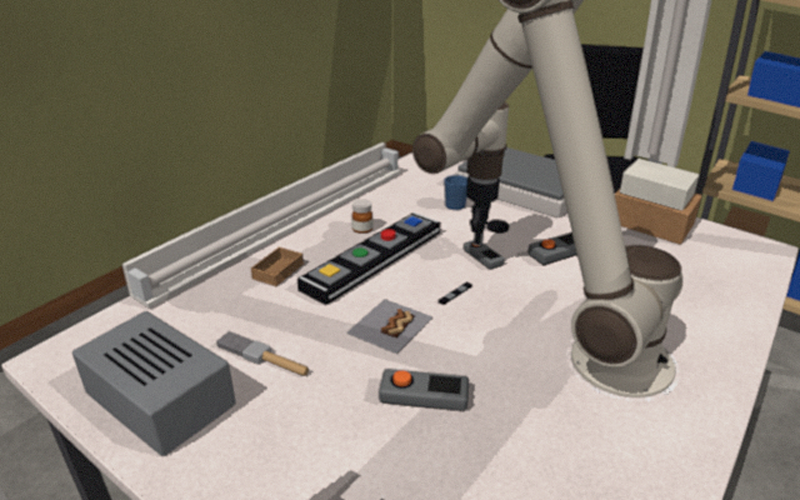

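View pics/t4.png

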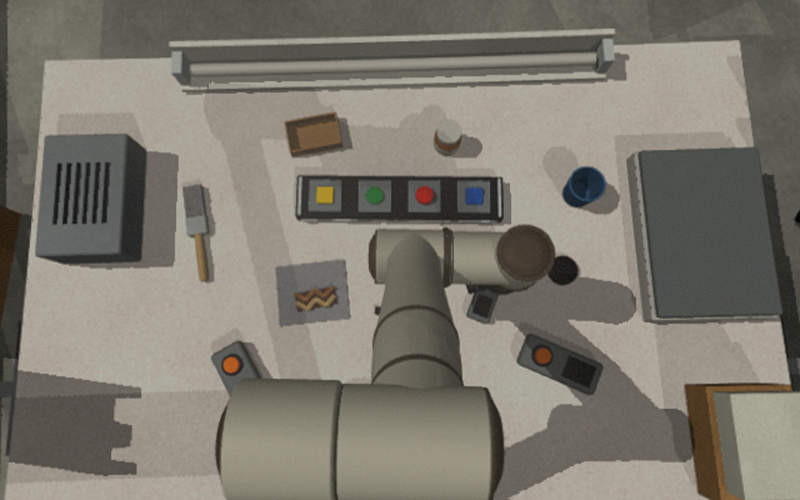

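The release lies flat in its place under the fingers (side view px (484,250)), nothing else has moved, and the push holds steady at 13 N over more than a second. I'm handing it in.

```bash
python3 -c "
from rig import *
print(finish_job()); o=observe(); print(o['clock'],o['tcp_pos'],o['force'])"
```

```text
the job is handed in; nothing more can be done
None
the job is handed in; nothing more can be done
```

The job is handed in at about 12 s of the 42 s, with the shut fingers still holding the orange button down; `finish_job()` reports no verdict.

- **Keys:** I pushed green down first, then yellow. Afterwards the camera depth put both key tops at about 46–47 mm, against 54 mm before. Red was still up at 54 mm, and blue unchanged at 47 mm.
- **Release:** I pressed the button of the smallest of the three releases (46 x 109 mm, against about 63 x 153 mm for the other two). The fingertips stopped at 26.9 mm, where the fully pressed button should be. The push held steady at 13–14 N for over a second before I handed in.
- **Table:** By eye in the last pictures, the release lay flat in its place and nothing else had moved. The arm hid part of the release and the scale bar from above, so for those two I relied on the side view.
- **Disagreements:** The networks sometimes mixed up the keys and the releases, so I took the positions from colour and depth instead. The tip drifted about 7 mm on the way down to the button, before touching it, and I corrected that first.

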